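Refit the coffee machine's drip tray and switch it on

TASK

The washed drip tray lies askew on the worktop in front of the coffee machine. Push it along the worktop, without picking it up, squarely between the machine's two feet until it is fully home against the back of its bay; only then press the red power button on top of the machine fully down and let go. Leave the mug, spoon, tub and salt shaker alone.

Things in the scene. Friction and masses are not known exactly. Their poses are not given: they have to be found in the camera images.
- coffee_machine: Cream coffee machine, fixed, 204 mm wide, 245 mm deep, 235 mm high. Origin on the worktop midway between its feet; x points from its open front to its back, y to its left as seen from the robot. Two feet, 32 mm wide, 34 mm high, run along x; inner faces at y = +/-70 mm, round noses (radius 16 mm) end at x = -95 mm. Head (150 to 235 mm up) overhangs from x = -37 mm backwards only.
- bay_home (a point): Point on the worktop in the drip tray's bay between the feet, at x = -50 mm, y = 0 of the machine, axes as the machine's: the tray's origin lies here when it is fully home. The bay is 140 mm wide (2.5 mm play each side of the tray) and its back wall is 60 mm behind this point. Its front is open, also above; spouts hang over it from 23 mm behind this point backwards, 119 mm up.
- drip_tray: Loose grey drip tray with slotted steel top, about 0.35 kg: 120 mm along its x, 135 mm along its y, 30 mm high, solid to the touch, corners rounded to 12 mm in plan. Origin at the centre of its underside. Starts in front of the machine, up to 0.4 rad from square and up to 50 mm off the bay's middle line. Home, its axes lie along the machine's and its near side stands 15 mm proud of the feet.
- power_button (a joint): Travel of the power button in m: 0 up, 0.006 fully down; a spring returns it. Fully down takes about 4 N.
- power_button_top (a point): Centre of the top of the round red power button (30 mm across) on top of the machine's head; it is pressed straight down. A wall cabinet hangs to the left of this spot, from 0.44 m above the worktop up: its front is at about x = 0.61 m, its right end at about y = -0.14 m of the robot's frame; keep arm and wrist clear of it.
- tea_mug: White mug with a dark band, 90 mm wide, 107 mm high, upright; origin at the centre of its underside, z up. A bystander.
- teaspoon: Steel teaspoon, 137 mm long, 13 mm high, lying flat; origin under its middle. A bystander.
- spread_tub: White tub with a green lid, 96 x 137 x 53 mm; origin at the centre of its underside. A bystander.
- salt_shaker: Grey and clear salt shaker, 44 mm across, 90 mm high, upright; origin at the centre of its underside. A bystander.

How it is judged:
On the way, in this order (a step that is already met when the one before it is completed fails the run):
1. the drip tray is fully home between the feet (x of drip_tray in the frame of coffee_machine between -0.054 and -0.045 m and y of drip_tray in the frame of coffee_machine between -0.005 and 0.005 m and height (world z) of drip_tray below 0.004 m and angle between the x axis of drip_tray and the x axis of coffee_machine, either way round below 0.05 rad), for 0.2 s.
2. the power button is pressed fully down (value of joint power_button above 0.0045 m), for 0.05 s.
At the end, for the whole second after the job is handed in: The tray lies flat between the feet, square to the machine (within 0.05 rad) and within 4 mm of the back of its bay, at rest; the power button has been pressed after that and is up again (all of step 1 and linear speed of drip_tray below 0.01 m/s and value of joint power_button below 0.0015 m); the robot touches nothing.
It fails at once if the drip tray is lifted off the worktop or tipped (height (world z) of drip_tray above 0.008 m or angle between drip_tray's own z axis and vertical above 0.12 rad).
It fails at once if the power button is pressed while the tray is not home (value of joint power_button above 0.003 m and not (x of drip_tray in the frame of coffee_machine between -0.054 and -0.045 m and y of drip_tray in the frame of coffee_machine between -0.005 and 0.005 m and height (world z) of drip_tray below 0.004 m and angle between the x axis of drip_tray and the x axis of coffee_machine, either way round below 0.05 rad)).
It fails at once if the mug, spoon, tub or salt shaker is moved by more than 15 mm (distance of any of tea_mug, teaspoon, spread_tub, salt_shaker from where it was at the start of the episode above 0.015 m).
It also fails if it takes over 72 s, if anything falls off the work surface, if the arm or the gripper's body presses on something with over 40 N, if the wrist force passes 120 N, or if a joint passes its speed limit or range.

ROBOT

A 6-joint arm with a two-finger parallel gripper is mounted at the origin on a cart in front of the work surface, level with it; the furniture and walls round the work are solid. World frame = base frame: x ahead of the robot, y to its left, z up, the work surface at z = 0. Lengths are in m, angles in rad, forces in N, time in s.
With the tool pointing down it reaches from about 0.3 to 0.775 m from the base axis. Payload 14.6 kg.
Tool frame: the origin (TCP) lies between the finger pads; the fingertips stand 22 mm ahead of it and the grasp point (between the pads) lies 3 mm ahead of it (ctrl.tip_reach is the distance from the TCP to the fingertips, in m); z points along the fingers, y is the direction in which the jaws open and shut (so a half turn about z gives the same grasp; the last joint's range is limited). The gripper opens to 94 mm and grips with 3 to 60 N. Pads are 16 mm wide; open, the fingers measure 119 mm over their backs; the gripper's body (75 mm by 177 mm) begins 78 mm behind the grasp point.
Start: joints at [1.041, 0.3, 1.521, -0, 1.321, -0.067], TCP at [0.246, 0.492, 0.227] pointing down, gripper open.
Joint ranges: [-3.03, 3.03], [-0.79, 2.21], [0.23, 2.52], [-1.04, 4.18], [0, 3.07], [-2.55, 2.55]. Speed limits (rad/s): [2.22, 2.22, 2.57, 3.14, 3.14, 3.14].

INTERFACE

Orientations are given as [roll, pitch, yaw] about the fixed x, y, z axes, in that order (R = Rz(yaw) Ry(pitch) Rx(roll)).
In Python, from station import ctrl gives the robot as it stands. The module is installed in compiled form; this text tells all that it offers.
- The arm moves only by the shell command python3 -m creep 'ROWS' [OPENING] [FORCE]. ROWS is a JSON object of lists of equal length, an entry for each row: "xyz": the shift along the tool's x, y, z in mm, a list of three; "spin": the turn about the tool's z in rad. In form: {"xyz": [[tx, ty, tz], ...], "spin": [spin, ...]}. A call has 1 to 5 rows; each row shifts and turns the commanded pose from where the row before left it, along the tool's axes as they then stand; what a row does not reach is not made up. A row lasts 1/8 s, in which the tool goes at most 62.5 mm and 10.7 degrees, less where a joint would pass 70% of its speed; a pose out of reach is approached as far as the arm can. A call with a gripper value outside its range is refused whole. OPENING is the finger opening in mm, from 0 to 94, set as the call begins (- or left out, the last holds). The fingers move at their own pace and stop on an object; FORCE is the grip in N (left out, the last holds). Time passes only in rows, so rows that do not move let the fingers close. It gives the time, the measured TCP pose, the force and the opening at its end, in the units of the state.
- ctrl.get_obs(): the state, without advancing time (a new reading comes with each control period).
- ctrl.camera(name): name is "scene" or "top" or "wrist"; returns the picture (420x560x3 uint8, red, green, blue); there is no depth.
- ctrl.camera_model(name): a dict with "fx", "fy", "cx", "cy" (pixels), "R" (3x3) and "t" (3): a world point X has camera coordinates R X + t. Camera axes: x right, y down, z forward; pixel columns grow to the right and rows downward; lengths in m; the calibration is good to about 2 mm. The wrist camera is an equidistant fisheye: a pixel r from the principal point sees the ray r / f radians off the axis. A picture is of the moment at which its call begins: read the wrist's pose just before it. camera_model takes no time and is no camera call; for the wrist camera it gives the pose at the moment of the call.
- ctrl.hand_in(): hands the job in, once; it reports no verdict.
The state is a dict: "time_s": time; "qpos": joint angles; "joint_vel": joint speeds; "tau": joint torques, N m; "ee_pos": TCP position; "eef_rot": TCP orientation; "force": force on the tool from outside, world axes, zero at the start; "moment": the same for the moment, N m; "grip_width": finger opening in m.
Only numpy, scipy, OpenCV 4.12 (cv2) and the standard library are available. Lean on these libraries where they do the work, as an engineer would, in place of code of your own. Each camera call takes 0.05 s, during which the arm holds its last target.

## Working session

There is one attempt and no reset: what is moved stays moved. The work goes in short steps, Python scripts to look and compute and a shell command to move; the robot and the scene stay as the last step left them, time stands still between calls to the robot, and variables do not carry over. Pictures are saved under pics/ and viewed, and the job is handed in when it is done.

```bash
mkdir -p pics
python3 - <<'E'
from station import ctrl
import cv2
o=ctrl.get_obs();print(o)
for n in("scene","top"):
    im=ctrl.camera(n);cv2.imwrite(f"pics/{n}0.png",im[:,:,::-1]);m=ctrl.camera_model(n);print(n,m)
E
```

```text
{'time_s': 0.0, 'qpos': array([ 1.04139495e+00,  3.00462925e-01,  1.52159957e+00,  4.09265262e-06,
        1.32068592e+00, -6.66145780e-02]), 'joint_vel': array([-5.26982213e-05,  1.60585028e-03,  4.79997947e-04, -1.38869686e-03,
        1.30281933e-03,  7.13433576e-04]), 'tau': array([ 9.24946153e-05, -5.31798184e+01, -3.52744710e+01,  7.07867648e-02,
        2.43159255e-02, -1.38384867e-04]), 'ee_pos': array([0.24543057, 0.49193309, 0.22688298]), 'eef_rot': array([-3.14043972e+00, -8.08887069e-05,  2.67880480e+00]), 'force': array([-0.34105178,  0.30206173, -0.30059593]), 'moment': array([ 0.02967623,  0.06963333, -0.0159073 ]), 'grip_width': 0.09373806760137719}
scene {'fx': 443.87701600771965, 'fy': 443.87701600771965, 'cx': 286.97111288939817, 'cy': 208.91804373526918, 'R': array([[ 0.7909323 , -0.61155569,  0.02063305],
       [-0.39336812, -0.53399781, -0.74840354],
       [ 0.46870845,  0.58382016, -0.66292263]]), 't': array([-0.38762334,  0.33938499,  1.10238429])}
top {'fx': 474.441744796659, 'fy': 474.441744796659, 'cx': 284.28798219017995, 'cy': 206.62106120506482, 'R': array([[-0.01559855, -0.99987681,  0.00174755],
       [-0.99075189,  0.01522055, -0.13482962],
       [ 0.13478641, -0.00383454, -0.99086726]]), 't': array([-0.00409861,  0.54723555,  1.1654826 ])}
```

View pics/scene0.png

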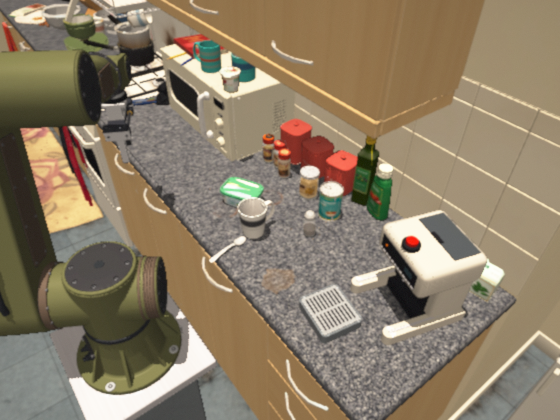

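View pics/top0.png

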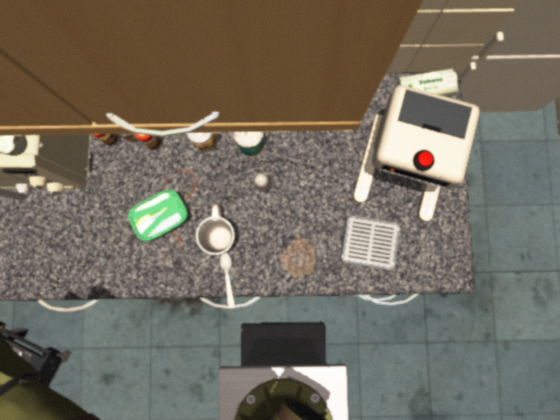

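The scene view shows the tray at about (330,311), the machine at about (430,265) and the red button at (411,243). In the top view the tray is at (371,243), the foot noses at (361,198) and (428,216), and the button at (425,159). I'll zoom in on the top view to measure these.

Run:
```python
import cv2
im=cv2.imread("pics/top0.png")
c=im[70:280,330:490];cv2.imwrite("pics/top0c.png",cv2.resize(c,None,fx=2.85*1,fy=2.85,interpolation=cv2.INTER_CUBIC))
c=im[160:280,330:450];cv2.imwrite("pics/top0d.png",cv2.resize(c,None,fx=5,fy=5,interpolation=cv2.INTER_CUBIC))
```

```text
(no output)
```

View pics/top0c.png

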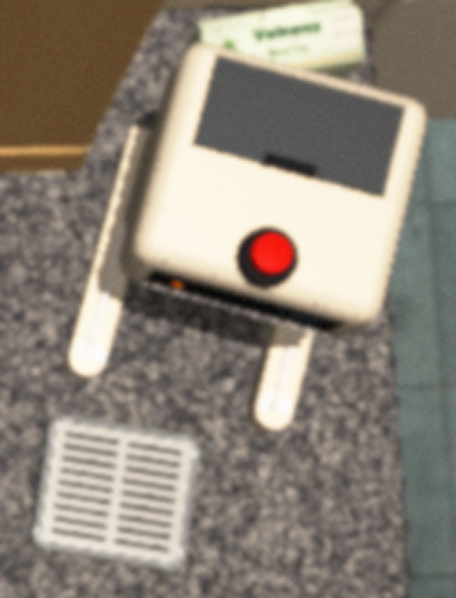

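View pics/top0d.png

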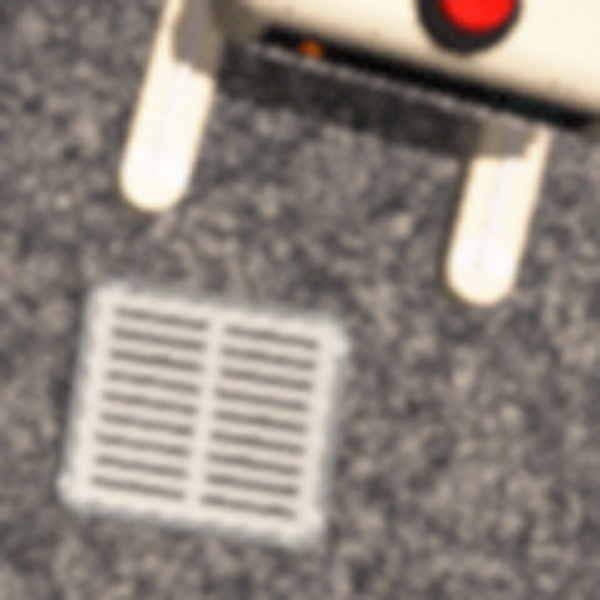

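```bash
cat > h.py <<'E'
import numpy as np, cv2
from station import ctrl
def back(m,uv,z):
    d=np.array([(uv[0]-m["cx"])/m["fx"],(uv[1]-m["cy"])/m["fy"],1.])
    R=np.array(m["R"]);t=np.array(m["t"]);C=-R.T@t;w=R.T@d
    return C+w*(z-C[2])/w[2]
def proj(m,X):
    X=np.atleast_2d(X);c=X@np.array(m["R"]).T+np.array(m["t"])
    return np.c_[m["fx"]*c[:,0]/c[:,2]+m["cx"],m["fy"]*c[:,1]/c[:,2]+m["cy"]]
def w(p,loc):  # p=(x,y,yaw)
    loc=np.atleast_2d(np.asarray(loc,float));c,s=np.cos(p[2]),np.sin(p[2])
    return np.c_[p[0]+c*loc[:,0]-s*loc[:,1],p[1]+s*loc[:,0]+c*loc[:,1],loc[:,2]]
def rrect(a,b,r,z,cx=0,cy=0,n=8):
    pts=[]
    for i,(sx,sy) in enumerate([(1,1),(-1,1),(-1,-1),(1,-1)]):
        for t in np.linspace(0,np.pi/2,n):
            q=t+i*np.pi/2
            pts.append([cx+sx*(a/2-r)+r*np.cos(q),cy+sy*(b/2-r)+r*np.sin(q),z])
    return np.array(pts)
TRAY=rrect(.12,.135,.012,.03)
def foot(s,z=.034): return rrect(.16,.032,.0159,z,cx=-.015,cy=s*.086)
def overlay(name,img,mach,tray,crop,f,out):
    m=ctrl.camera_model(name);u0,v0,u1,v1=crop
    c=cv2.resize(img[v0:v1,u0:u1],None,fx=f,fy=f,interpolation=cv2.INTER_CUBIC)
    def dr(X,col):
        q=(proj(m,X)-[u0,v0]+.5)*f-.5
        cv2.polylines(c,[np.round(q*8).astype(np.int32)],True,col,1,cv2.LINE_AA,3)
    if tray is not None: dr(w(tray,TRAY),(0,0,255)); dr(w(tray,TRAY*[1,1,0]),(255,0,255))
    if mach is not None:
        dr(w(mach,foot(1)),(0,255,0));dr(w(mach,foot(-1)),(0,255,0))
    cv2.imwrite(out,c)
E
python3 - <<'E'
from h import *
m=ctrl.camera_model("top")
px=lambda a,b:((a+.5)/5-.5+330,(b+.5)/5-.5+160)
L=back(m,px(154,180),.034);R=back(m,px(481,272),.034)
print(L,R,np.linalg.norm(L-R))
d=L-R;yaw=np.arctan2(-d[0],d[1]);mid=(L+R)/2
M=np.array([mid[0]+.079*np.cos(yaw),mid[1]+.079*np.sin(yaw),yaw]);print("mach",M)
c=[back(m,px(*q),.03) for q in[(92,285),(350,325),(322,547),(62,505)]]
T=sum(c)/4;d=(c[0]+c[3]-c[1]-c[2]);e=c[0]+c[1]-c[2]-c[3]
ty=[np.arctan2(-d[0],d[1]),np.arctan2(e[1],e[0])];print("tray",T,ty,np.linalg.norm(d)/2,np.linalg.norm(e)/2)
overlay("top",cv2.imread("pics/top0.png"),M,[T[0],T[1],np.mean(ty)],(330,160,450,280),5,"pics/ov0.png")
overlay("scene",cv2.imread("pics/scene0.png"),M,[T[0],T[1],np.mean(ty)],(290,200,490,350),4,"pics/ov0s.png")
E
```

```text
[ 0.5729009  -0.20708356  0.034     ] [ 0.52311667 -0.3712808   0.034     ] 0.17157856302934343
mach [ 0.6236102  -0.31210436 -0.29438793]
tray [ 0.45316561 -0.22976958  0.03      ] [np.float64(-0.17284384165766054), np.float64(-0.17040390826076993)] 0.13192556401188912 0.11280687465457397
```

View pics/ov0.png

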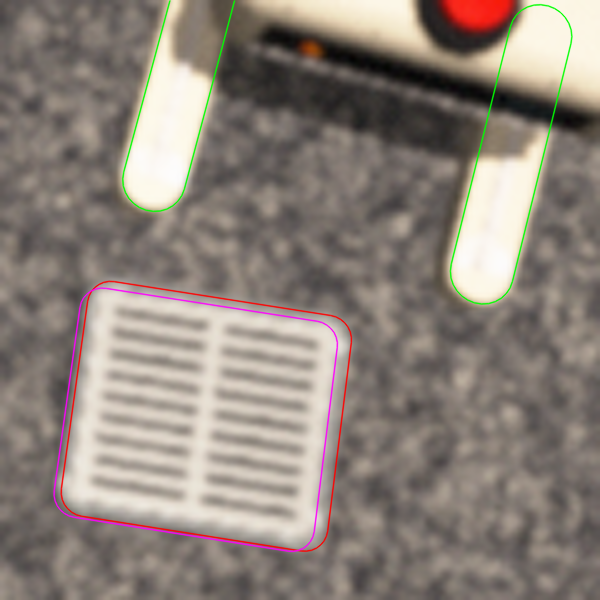

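View pics/ov0s.png

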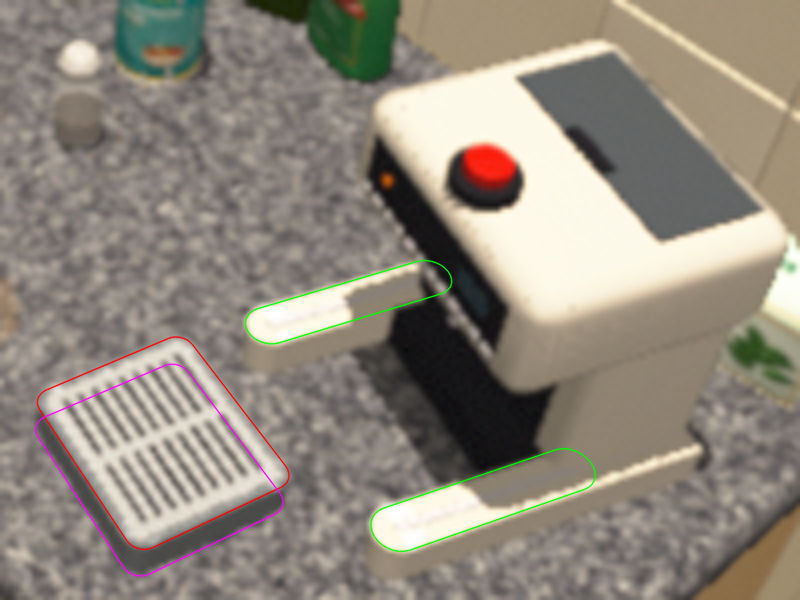

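```bash
cat >> h.py <<'E'
from scipy.spatial.transform import Rotation as Ro
M0=np.array([.6236,-.3121,-.2944])
def rel(tgt_mach_xy,z,yaw_rel,M=M0):
    """tool-axis shift (mm) and spin from measured pose to machine-frame target"""
    o=ctrl.get_obs();R=Ro.from_euler("xyz",o["eef_rot"]).as_matrix()
    P=w(M,[[*tgt_mach_xy,z]])[0];d=R.T@(P-o["ee_pos"])*1000
    dy=(M[2]+yaw_rel-o["eef_rot"][2]+np.pi)%(2*np.pi)-np.pi
    c,s=np.cos(M[2]),np.sin(M[2]);q=o["ee_pos"][:2]-M[:2]
    print("t",round(o["time_s"],2),"shift",d.round(1),"spin",round(-dy,3),"tcp mach",np.round([c*q[0]+s*q[1],-s*q[0]+c*q[1],o["ee_pos"][2]],4),"F",np.round(o["force"],1),"q",o["qpos"].round(2))
E
python3 -m creep '{"xyz":[[0,0,0],[0,0,0],[0,0,0],[0,0,0],[0,0,0]],"spin":[0.175,0.175,0.175,0.175,0.175]}'
python3 -m creep '{"xyz":[[0,0,0],[0,0,0],[0,0,0]],"spin":[0.175,0.175,0.175]}'
python3 -c "
from h import *
rel((-.187,.135),.227,np.pi/2)"
```

```text
time_s: 0.72
ee_pos: [0.2455, 0.492, 0.2271]
eef_rot: [-3.141, 0.001, 1.798]
force: [0.5, -0.3, -0.4]
grip_width: 0.0938
time_s: 1.1
ee_pos: [0.2455, 0.492, 0.2271]
eef_rot: [-3.141, 0.001, 1.273]
force: [0.2, 0.7, -0.2]
grip_width: 0.0942
t 1.1 shift [-5.234e+02  4.100e+02  4.000e-01] spin -0.003 tcp mach [-0.5952  0.6598  0.2271] F [ 0.2  0.7 -0.2] q [ 1.04  0.3   1.52 -0.    1.32  1.34]
```

```bash
python3 -m creep '{"xyz":[[-40,32,0],[-40,32,0],[-40,32,0],[-40,32,0],[-40,32,0]],"spin":[0,0,0,0,0]}'
python3 -m creep '{"xyz":[[-40,32,0],[-40,32,0],[-40,32,0],[-40,32,0],[-40,32,0]],"spin":[0,0,0,0,0]}'
python3 -c "
from h import *
rel((-.187,.135),.227,np.pi/2)"
```

```text
time_s: 1.72
ee_pos: [0.3414, 0.2529, 0.2273]
eef_rot: [-3.141, 0.0, 1.279]
force: [1.0, -0.2, -0.1]
grip_width: 0.0938
time_s: 2.35
ee_pos: [0.4371, 0.0153, 0.2274]
eef_rot: [-3.142, -0.0, 1.279]
force: [0.8, 0.2, 0.0]
grip_width: 0.094
t 2.35 shift [-124.4   86.1    0.4] spin 0.002 tcp mach [-0.2734  0.2592  0.2274] F [0.8 0.2 0. ] q [-0.05  0.05  1.82  0.    1.28  0.24]
```

```bash
python3 -m creep '{"xyz":[[-42,29,0],[-42,29,0],[-40,28,0],[0,0,40],[0,0,40]],"spin":[0,0,0,0,0]}'
python3 - <<'E'
from h import *
rel((-.187,.135),.03,np.pi/2)
for n in("wrist","top"):
    im=ctrl.camera(n);cv2.imwrite(f"pics/{n}1.png",im[:,:,::-1])
E
```

```text
time_s: 2.98
ee_pos: [0.4833, -0.1271, 0.1462]
eef_rot: [3.142, 0.0, 1.278]
force: [0.8, -0.0, 0.3]
grip_width: 0.0939
t 2.98 shift [ -1.3   0.9 116.2] spin 0.001 tcp mach [-0.1879  0.1363  0.1462] F [ 0.8 -0.   0.3] q [-0.33  0.28  1.75 -0.    1.11 -0.04]
```

View pics/top1.png

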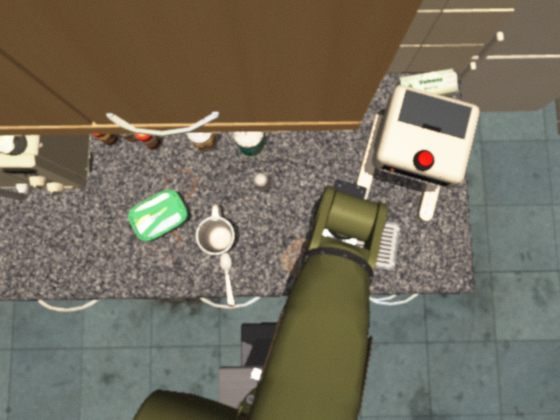

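View pics/wrist1.png

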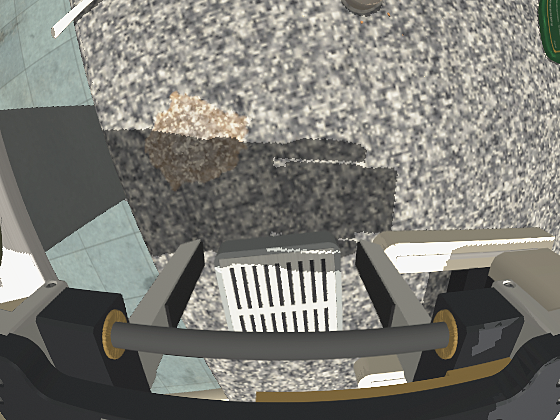

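The wrist view shows the tray's left edge near row 240 and the left foot to the right at about (430,245). The fingers stand outside the tray, so I descend beside it.

```bash
python3 -m creep '{"xyz":[[0,0,40],[0,0,40],[0,0,35],[0,0,0]],"spin":[0,0,0,0]}'
python3 -m creep '{"xyz":[[-6,0,0],[-6,0,0],[-6,0,0],[0,0,0]],"spin":[0,0,0,0]}'
python3 -c "
from h import *
rel((-.187,.0755),.031,np.pi/2)"
```

```text
time_s: 3.58
ee_pos: [0.4831, -0.1263, 0.0321]
eef_rot: [-3.139, -0.0, 1.279]
force: [-0.1, -0.5, 1.2]
grip_width: 0.0939
time_s: 4.08
ee_pos: [0.4784, -0.1443, 0.0329]
eef_rot: [3.141, 0.0, 1.278]
force: [0.2, -0.7, 0.1]
grip_width: 0.0939
t 4.08 shift [-42.9   0.6   1.9] spin 0.002 tcp mach [-0.1877  0.1184  0.0329] F [ 0.2 -0.7  0.1] q [-0.37  0.45  1.83 -0.    0.86 -0.07]
```

```bash
for i in 1; do python3 -m creep '{"xyz":[[-5,0,0],[-5,0,0],[-5,0,0],[-5,0,0],[-5,0,0]],"spin":[0,0,0,0,0]}'; python3 -m creep '{"xyz":[[-4,0,0],[-4,0,0],[0,0,0]],"spin":[0,0,0]}'; done
python3 - <<'E'
from h import *
rel((-.187,.0755),.031,np.pi/2)
im=ctrl.camera("wrist");cv2.imwrite("pics/wrist2.png",im[:,:,::-1])
im=ctrl.camera("scene")[:,:,::-1].copy();overlay("scene",im,M0,None,(260,180,480,345),3.5,"pics/scene2.png")
E
```

```text
time_s: 4.7
ee_pos: [0.4711, -0.168, 0.0325]
eef_rot: [3.141, -0.0, 1.279]
force: [-0.3, 2.2, 1.6]
grip_width: 0.0938
time_s: 5.08
ee_pos: [0.4687, -0.1758, 0.0324]
eef_rot: [-3.141, 0.0, 1.278]
force: [0.5, 1.1, 0.1]
grip_width: 0.0941
t 5.08 shift [-10.    0.8   1.4] spin 0.002 tcp mach [-0.1878  0.0855  0.0324] F [0.5 1.1 0.1] q [-0.43  0.45  1.83 -0.    0.86 -0.14]
```

View pics/wrist2.png

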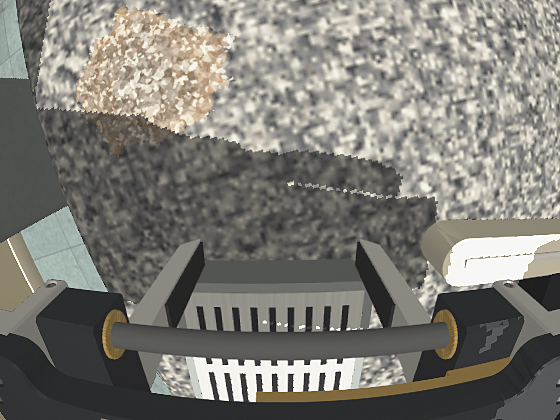

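View pics/scene2.png

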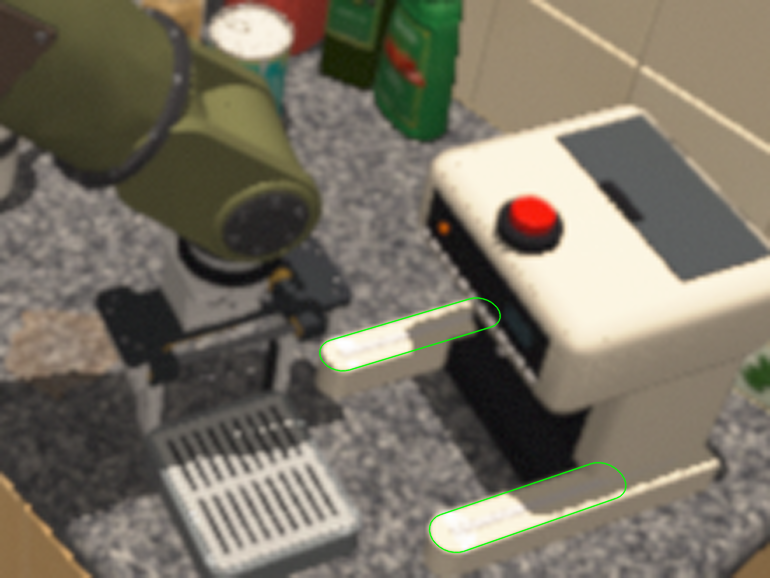

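Run:
```python
from h import *
im=ctrl.camera("scene")[:,:,::-1].copy();cv2.imwrite("pics/s3raw.png",im)
t=w(M0,[[-.187,.010,0]])[0]
overlay("scene",im,None,[t[0],t[1],M0[2]],(290,275,400,355),7,"pics/scene3.png")
```

```text
(no output)
```

View pics/scene3.png

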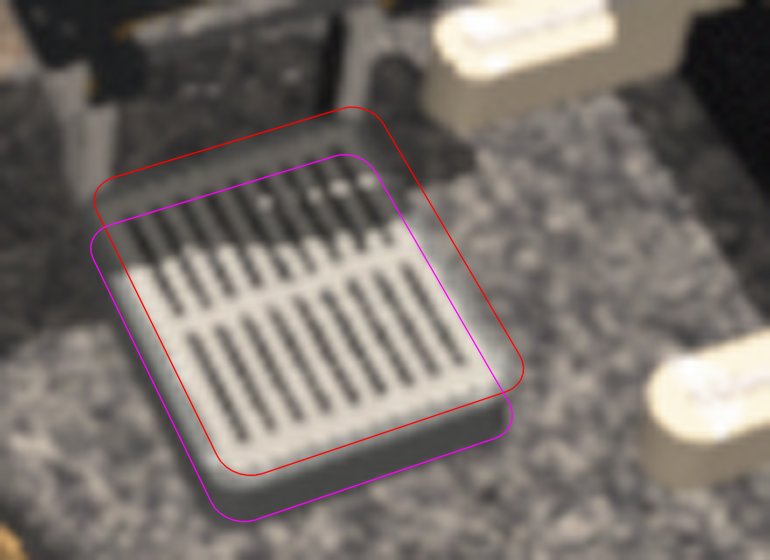

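```bash
python3 -m creep '{"xyz":[[-4,0,0],[-4,0,0],[-2,0,0],[0,0,0]],"spin":[0,0,0,0]}'
python3 -m creep '{"xyz":[[10,0,0],[20,0,0],[30,0,0],[0,0,-50],[0,0,-50]],"spin":[0,0,0,0,0]}'
python3 -c "
from h import *
rel((-.30,.0),.135,np.pi)
rel((-.30,.0),.135,0)"
```

```text
time_s: 5.72
ee_pos: [0.4659, -0.1852, 0.0325]
eef_rot: [3.142, 0.0, 1.279]
force: [-0.0, 0.8, -0.2]
grip_width: 0.0942
time_s: 6.35
ee_pos: [0.4831, -0.1265, 0.1335]
eef_rot: [-3.141, 0.0, 1.28]
force: [-0.1, 0.0, -0.0]
grip_width: 0.0938
t 6.35 shift [-136.5 -112.2   -1.3] spin -1.567 tcp mach [-0.1883  0.1369  0.1335] F [-0.1  0.  -0. ] q [-0.33  0.29  1.77 -0.    1.09 -0.04]
t 6.35 shift [-136.5 -112.2   -1.3] spin 1.574 tcp mach [-0.1883  0.1369  0.1335] F [-0.1  0.  -0. ] q [-0.33  0.29  1.77 -0.    1.09 -0.04]
```

```bash
python3 -m creep '{"xyz":[[-45,-38,0],[-45,-38,0],[-46,-37,0],[0,0,0],[0,0,0]],"spin":[0,0,0,-0.175,-0.175]}' 75
python3 -m creep '{"xyz":[[0,0,0],[0,0,0],[0,0,0],[0,0,0],[0,0,0]],"spin":[-0.175,-0.175,-0.175,-0.175,-0.175]}'
python3 -m creep '{"xyz":[[0,0,0],[0,0,0],[0,0,0]],"spin":[-0.175,-0.167,0]}'
python3 - <<'E'
from h import *
rel((-.30,.0),.031,np.pi)
im=ctrl.camera("top")[:,:,::-1].copy()
t=w(M0,[[-.191,.0,0]])[0]
overlay("top",im,M0,[t[0],t[1],M0[2]],(320,140,470,270),5,"pics/top4.png")
im=ctrl.camera("scene")[:,:,::-1].copy()
overlay("scene",im,M0,[t[0],t[1],M0[2]],(290,240,430,345),5.5,"pics/scene4.png")
E
```

```text
time_s: 6.98
ee_pos: [0.3357, -0.2253, 0.1327]
eef_rot: [3.141, 0.0, 1.633]
force: [0.5, 0.0, -0.3]
grip_width: 0.0754
time_s: 7.6
ee_pos: [0.3361, -0.2248, 0.1325]
eef_rot: [-3.142, 0.0, 2.51]
force: [0.0, -0.2, 0.2]
grip_width: 0.0751
time_s: 7.98
ee_pos: [0.3361, -0.2249, 0.1325]
eef_rot: [-3.141, 0.0, 2.845]
force: [0.7, 0.1, 0.2]
grip_width: 0.0755
t 7.97 shift [ -0.4  -0.  101.5] spin -0.002 tcp mach [-0.3005  0.      0.1325] F [0.7 0.1 0.2] q [-0.68  0.09  2.01 -0.    1.04 -1.95]
```

View pics/top4.png

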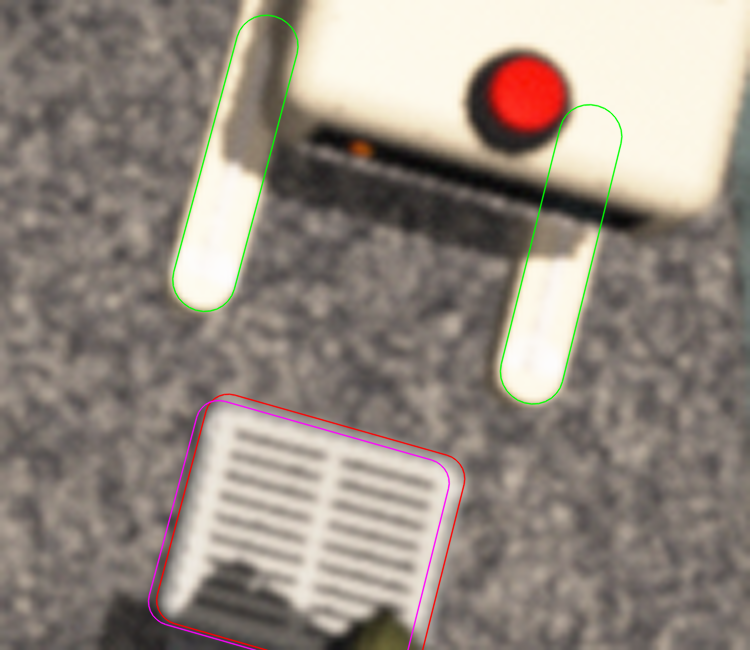

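View pics/scene4.png

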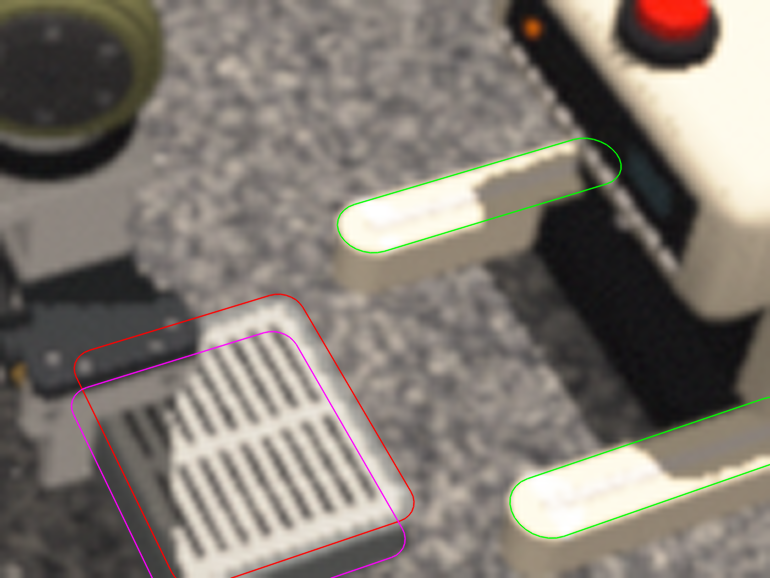

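```bash
python3 -m creep '{"xyz":[[0,0,35],[0,0,35],[0,0,31],[0,0,0]],"spin":[0,0,0,0]}'
python3 -m creep '{"xyz":[[-8,0,0],[-8,0,0],[-8,0,0],[-6,0,0],[-6,0,0]],"spin":[0,0,0,0,0]}'
python3 -m creep '{"xyz":[[-6,0,0],[-6,0,0],[-6,0,0],[-6,0,0],[0,0,0]],"spin":[0,0,0,0,0]}'
python3 - <<'E'
from h import *
rel((-.118,.0),.031,np.pi)
im=ctrl.camera("top")[:,:,::-1].copy()
t=w(M0,[[-.170,.0,0]])[0]
overlay("top",im,M0,[t[0],t[1],M0[2]],(320,140,470,270),5,"pics/top5.png")
im=ctrl.camera("scene")[:,:,::-1].copy()
overlay("scene",im,M0,[t[0],t[1],M0[2]],(290,240,430,345),5.5,"pics/scene5.png")
E
```

```text
time_s: 8.57
ee_pos: [0.335, -0.2245, 0.0302]
eef_rot: [3.14, -0.004, 2.843]
force: [0.3, -0.3, 0.4]
grip_width: 0.0748
time_s: 9.2
ee_pos: [0.3707, -0.2359, 0.0315]
eef_rot: [-3.142, 0.0, 2.846]
force: [0.2, -0.4, 0.4]
grip_width: 0.0752
time_s: 9.82
ee_pos: [0.3938, -0.2429, 0.0315]
eef_rot: [-3.141, 0.001, 2.846]
force: [-0.7, -1.0, 0.6]
grip_width: 0.0752
t 9.82 shift [-122.     0.6    0.6] spin -0.001 tcp mach [-0.24   -0.0005  0.0315] F [-0.7 -1.   0.6] q [-0.63  0.39  1.93  0.    0.82 -1.91]
```

View pics/top5.png

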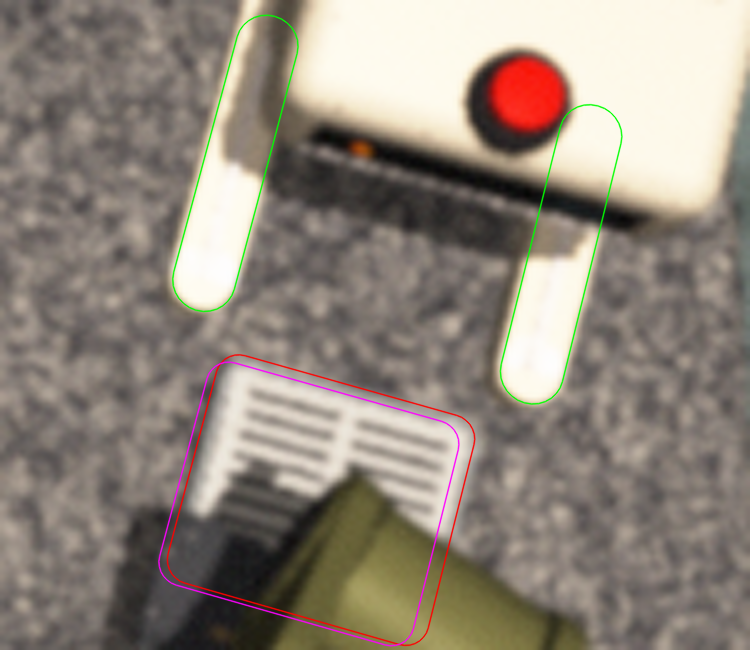

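View pics/scene5.png

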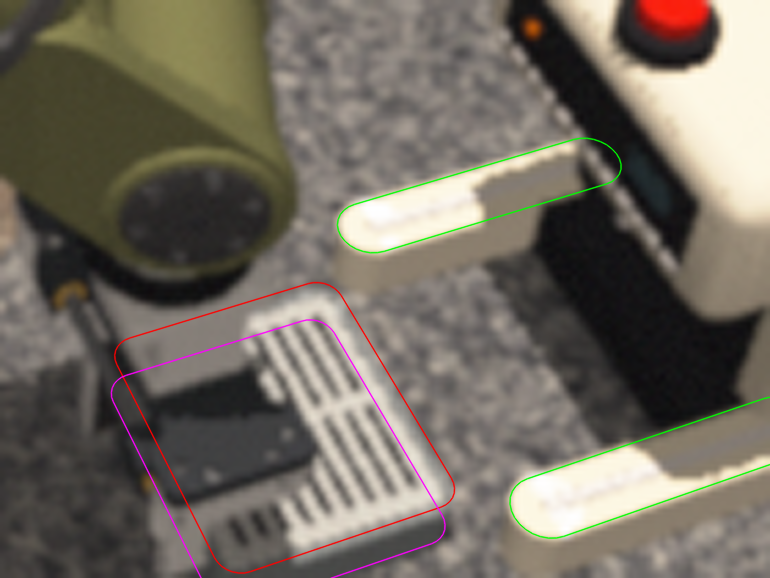

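```bash
python3 -m creep '{"xyz":[[-5,0,0],[-5,0,0],[-5,0,0],[-5,0,0],[-4,0,0]],"spin":[0,0,0,0,0]}'
python3 -m creep '{"xyz":[[-4,0,0],[-4,0,0],[-4,0,0],[-4,0,0],[0,0,0]],"spin":[0,0,0,0,0]}'
python3 - <<'E'
from h import *
rel((-.118,.0),.031,np.pi)
im=ctrl.camera("top")[:,:,::-1].copy()
t=w(M0,[[-.133,.0,0]])[0]
overlay("top",im,M0,[t[0],t[1],M0[2]],(320,140,470,270),5,"pics/top6.png")
im=ctrl.camera("scene")[:,:,::-1].copy()
overlay("scene",im,M0,[t[0],t[1],M0[2]],(290,240,430,345),5.5,"pics/scene6.png")
E
```

```text
time_s: 10.55
ee_pos: [0.4165, -0.2498, 0.0314]
eef_rot: [3.142, -0.0, 2.846]
force: [-2.5, -0.5, 0.9]
grip_width: 0.075
time_s: 11.18
ee_pos: [0.4318, -0.2544, 0.0314]
eef_rot: [-3.142, 0.0, 2.846]
force: [-0.9, 0.5, -0.8]
grip_width: 0.075
t 11.18 shift [-82.2   0.6   0.5] spin -0.001 tcp mach [-0.2002 -0.0005  0.0314] F [-0.9  0.5 -0.8] q [-0.61  0.46  1.82  0.    0.86 -1.88]
```

View pics/top6.png

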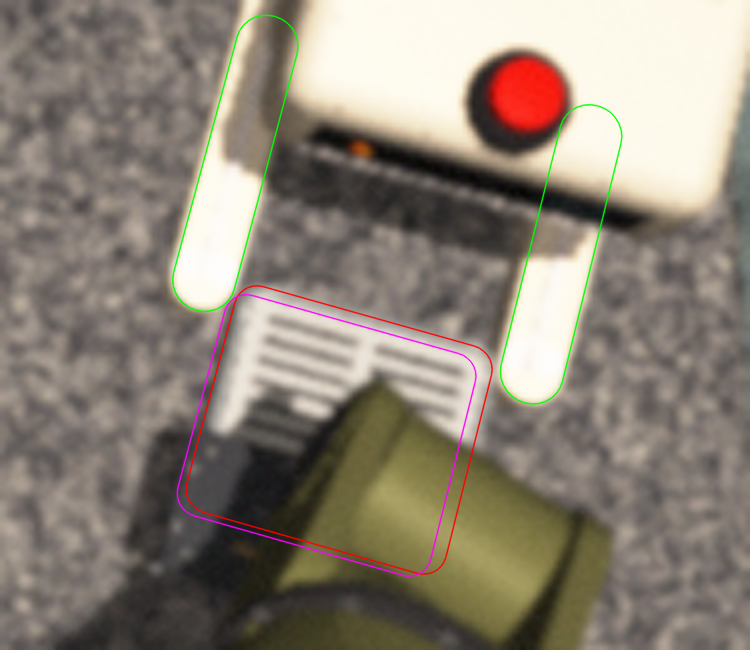

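View pics/scene6.png

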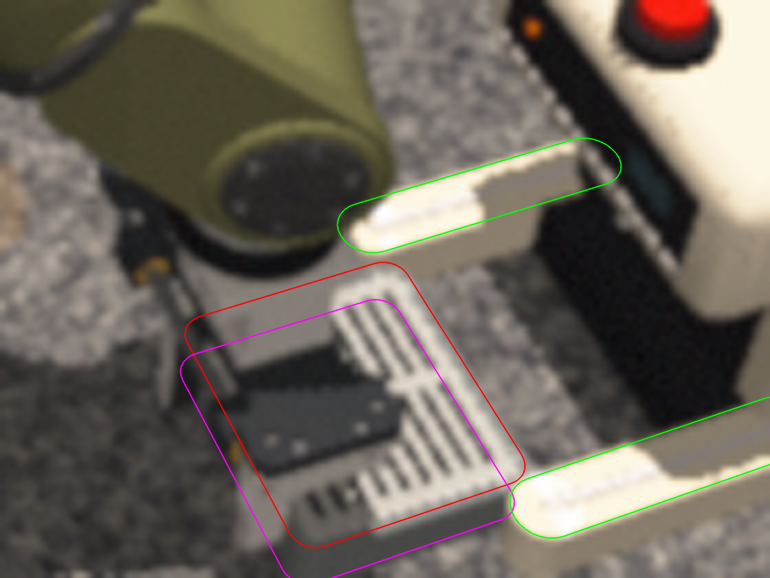

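```bash
for i in 1; do
python3 -m creep '{"xyz":[[-4,0,0],[-4,0,0],[-4,0,0],[-4,0,0],[-4,0,0]],"spin":[0,0,0,0,0]}'
python3 -m creep '{"xyz":[[-4,0,0],[-4,0,0],[-4,0,0],[0,0,0]],"spin":[0,0,0,0]}'
done
python3 - <<'E'
from h import *
rel((-.118,.0),.031,np.pi)
im=ctrl.camera("top")[:,:,::-1].copy()
t=w(M0,[[-.1005,.0,0]])[0]
overlay("top",im,M0,[t[0],t[1],M0[2]],(320,140,470,270),5,"pics/top7.png")
E
```

```text
time_s: 11.9
ee_pos: [0.4508, -0.2602, 0.0314]
eef_rot: [3.141, -0.0, 2.846]
force: [-2.6, 3.2, 0.4]
grip_width: 0.0751
time_s: 12.4
ee_pos: [0.4627, -0.2641, 0.0316]
eef_rot: [-3.141, 0.001, 2.846]
force: [-0.4, -0.7, 0.4]
grip_width: 0.0747
t 12.4 shift [-49.9   0.8   0.7] spin -0.001 tcp mach [-0.1679 -0.0007  0.0316] F [-0.4 -0.7  0.4] q [-0.59  0.51  1.73 -0.    0.9  -1.86]
```

View pics/top7.png

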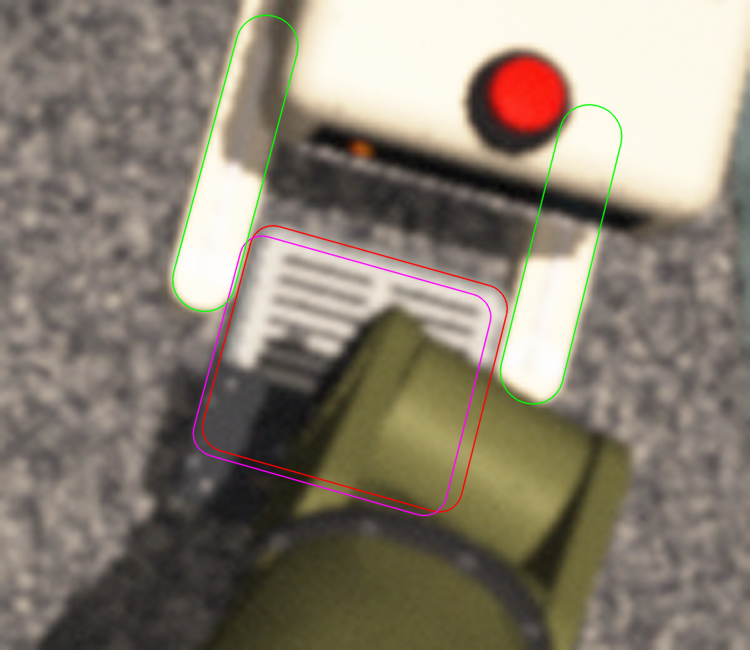

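The tray's leading corners are at about (250,235) and (490,300), inside both feet and square. I'll keep pushing.

```bash
python3 -m creep '{"xyz":[[-4,0,0],[-4,0,0],[-4,0,0],[-4,0,0],[-4,0,0]],"spin":[0,0,0,0,0]}'
python3 -m creep '{"xyz":[[-4,0,0],[-4,0,0],[-4,0,0],[-3,0,0],[-3,0,0]],"spin":[0,0,0,0,0]}'
python3 -c "
from h import *
rel((-.118,.0),.031,np.pi)"
```

```text
time_s: 13.08
ee_pos: [0.4815, -0.2696, 0.0315]
eef_rot: [-3.142, -0.0, 2.846]
force: [-3.1, 1.9, 2.9]
grip_width: 0.0752
time_s: 13.7
ee_pos: [0.4986, -0.2748, 0.0314]
eef_rot: [-3.142, -0.0, 2.846]
force: [-3.3, 1.6, 1.4]
grip_width: 0.0748
t 13.7 shift [-12.4   0.6   0.4] spin -0.001 tcp mach [-0.1304 -0.0006  0.0314] F [-3.3  1.6  1.4] q [-0.57  0.58  1.63 -0.    0.94 -1.84]
```

```bash
python3 -m creep '{"xyz":[[-3,0,0],[-2,0,0],[-2,0,0],[-1,0,0],[0,0,0]],"spin":[0,0,0,0,0]}'
for i in 1; do python3 -m creep '{"xyz":[[-1,0,0],[-1,0,0],[-1,0,0],[0,0,0]],"spin":[0,0,0,0]}'; done
python3 -c "
from h import *
rel((-.118,.0),.031,np.pi)"
```

```text
time_s: 14.32
ee_pos: [0.5063, -0.2772, 0.0314]
eef_rot: [-3.142, 0.0, 2.846]
force: [-0.1, -0.2, -0.5]
grip_width: 0.0744
time_s: 14.82
ee_pos: [0.5091, -0.2781, 0.0314]
eef_rot: [-3.142, 0.0, 2.846]
force: [-0.8, -0.4, -0.7]
grip_width: 0.075
t 14.82 shift [-1.4  0.6  0.4] spin -0.001 tcp mach [-0.1194 -0.0006  0.0314] F [-0.8 -0.4 -0.7] q [-0.56  0.59  1.59  0.    0.95 -1.84]
```

```bash
for i in 1; do
python3 -m creep '{"xyz":[[-1,0,0],[-1,0,0],[0,0,0]],"spin":[0,0,0]}' |sed -n '2p;4p'
python3 -m creep '{"xyz":[[-1,0,0],[-1,0,0],[0,0,0]],"spin":[0,0,0]}' |sed -n '2p;4p'
done
python3 - <<'E'
from h import *
rel((-.118,.0),.031,np.pi)
im=ctrl.camera("scene")[:,:,::-1].copy()
t=w(M0,[[-.050,.0,0]])[0]
overlay("scene",im,M0,[t[0],t[1],M0[2]],(320,220,460,325),5.5,"pics/scene8.png")
E
```

```text
ee_pos: [0.5111, -0.2786, 0.0315]
force: [-1.2, 0.2, -0.1]
ee_pos: [0.5115, -0.2787, 0.0314]
force: [-14.3, 4.7, 9.6]
t 15.57 shift [1.  0.5 0.4] spin -0.001 tcp mach [-0.117  -0.0005  0.0314] F [-14.3   4.7   9.6] q [-0.56  0.6   1.58 -0.    0.96 -1.84]
```

View pics/scene8.png

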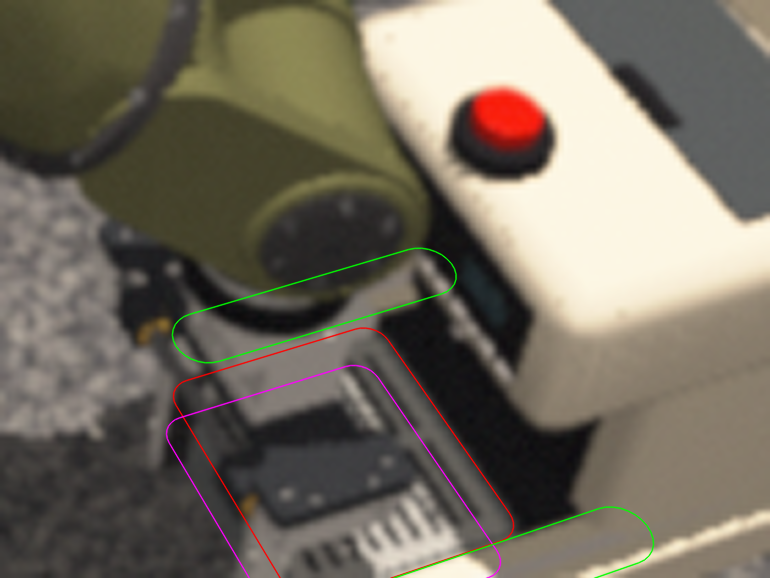

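Contact force jumped to 15 N at TCP x = -0.117, which is where the back wall should stop the tray. I'll back off, rise and check.

```bash
python3 -m creep '{"xyz":[[4,0,0],[10,0,0],[20,0,0],[40,0,0],[40,0,-20]],"spin":[0,0,0,0,0]}'
python3 -m creep '{"xyz":[[40,0,-40],[0,0,-50],[0,0,-50],[0,0,-50],[0,0,0]],"spin":[0,0,0,0,0]}' 0
python3 - <<'E'
from h import *
rel((-.118,.0),.3,np.pi)
im=ctrl.camera("top")[:,:,::-1].copy();cv2.imwrite("pics/t9raw.png",im)
t=w(M0,[[-.050,.0,0]])[0]
overlay("top",im,M0,[t[0],t[1],M0[2]],(340,110,460,210),6,"pics/top9.png")
im=ctrl.camera("scene")[:,:,::-1].copy();cv2.imwrite("pics/s9raw.png",im)
overlay("scene",im,M0,[t[0],t[1],M0[2]],(340,220,480,325),5.5,"pics/scene9.png")
E
```

```text
time_s: 16.25
ee_pos: [0.4018, -0.245, 0.0507]
eef_rot: [3.141, -0.002, 2.846]
force: [0.7, -0.8, 0.2]
grip_width: 0.0744
time_s: 16.88
ee_pos: [0.3662, -0.2348, 0.2446]
eef_rot: [-3.139, 0.006, 2.846]
force: [-0.9, -0.3, -0.6]
grip_width: 0.0281
t 16.88 shift [-151.1    0.8  -54.4] spin -0.001 tcp mach [-0.2688 -0.0007  0.2446] F [-0.9 -0.3 -0.6] q [-0.65  0.02  1.8   0.    1.31 -1.93]
```

View pics/top9.png

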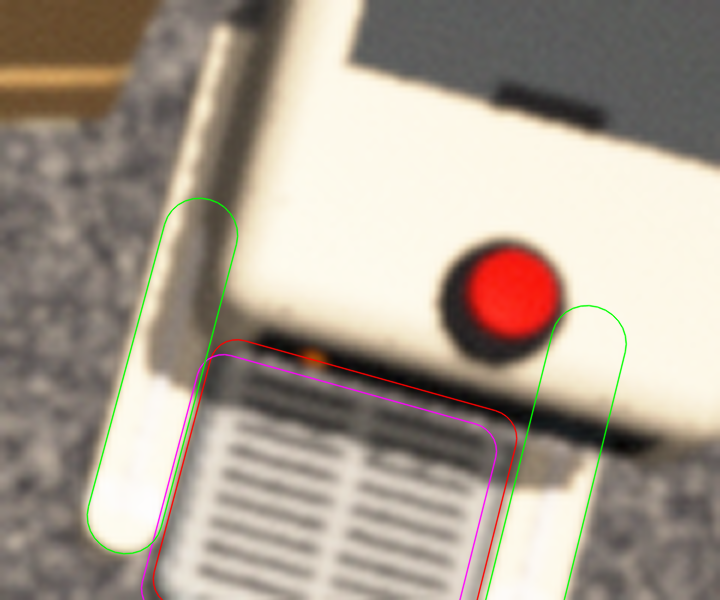

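View pics/scene9.png

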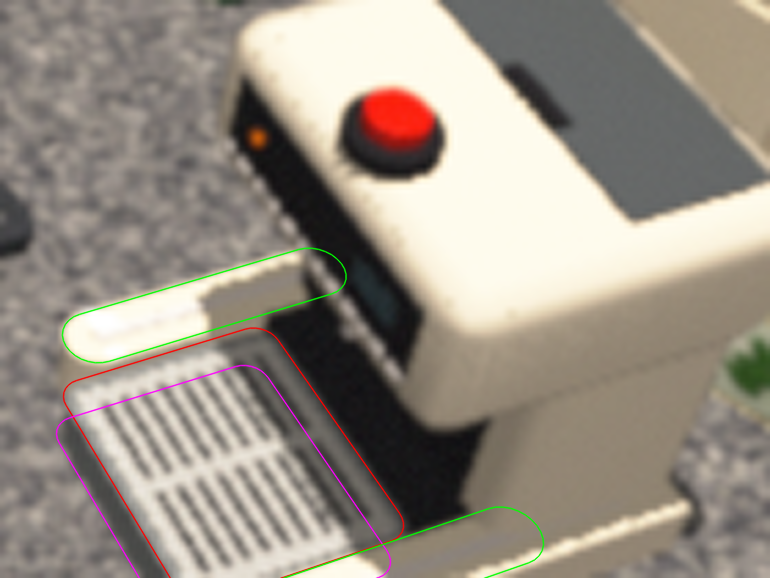

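Run:
```python
from h import *
im=cv2.imread("pics/t9raw.png");t=w(M0,[[-.050,.0,0]])[0]
overlay("top",im,M0,[t[0],t[1],M0[2]],(345,165,445,240),8,"pics/top9b.png")
im=cv2.imread("pics/s9raw.png")
overlay("scene",im,M0,[t[0],t[1],M0[2]],(340,270,440,345),8,"pics/scene9b.png")
# button estimate by two-view triangulation
for n,f in(("top","t9raw"),("scene","s9raw")):
    i=cv2.imread(f"pics/{f}.png").astype(int);mk=((i[:,:,2]>170)&(i[:,:,1]<70)&(i[:,:,0]<70)).astype(np.uint8)
    k,l,s,c=cv2.connectedComponentsWithStats(mk);
    for a in range(1,k):
        if s[a,4]>40:print(n,s[a],c[a])
```

```text
top [419 152  14  14 156] [425.27564103 158.35897436]
scene [175  38  18  15  86] [184.15116279  43.37209302]
scene [406 237  13   8  80] [411.7875 240.5625]
```

View pics/top9b.png

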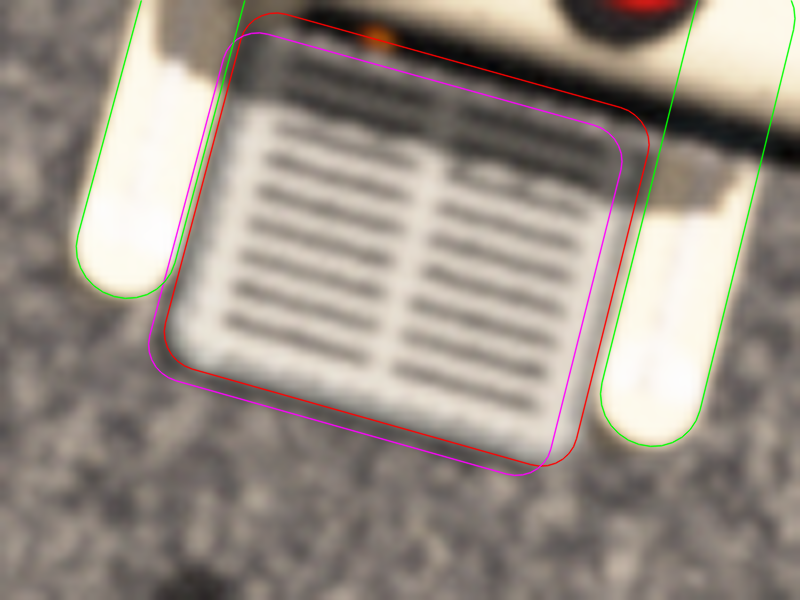

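View pics/scene9b.png

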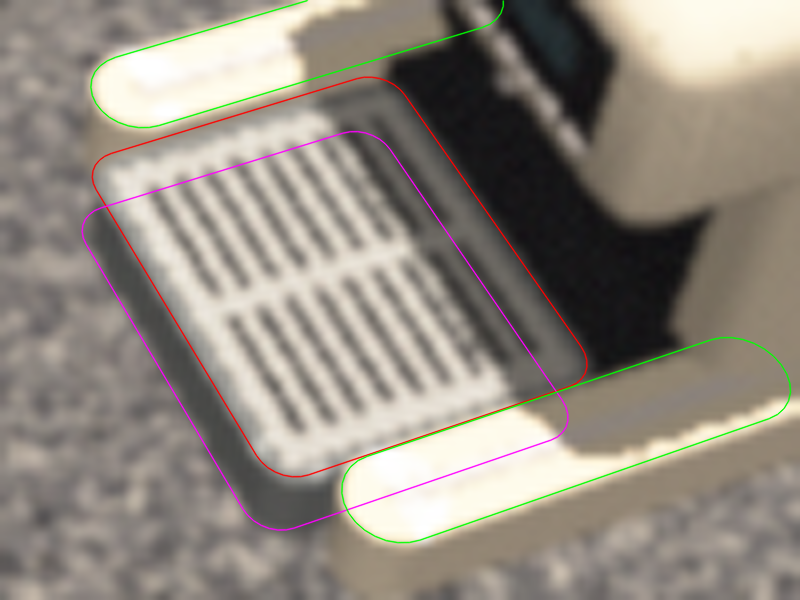

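```bash
python3 - <<'E'
from h import *
mt,ms=ctrl.camera_model("top"),ctrl.camera_model("scene")
P=lambda m:np.diag([1,1,1.])@np.array([[m["fx"],0,m["cx"]],[0,m["fy"],m["cy"]],[0,0,1]])@np.c_[m["R"],m["t"]]
for s in[(412.3,241.3),(411.8,240.6)]:
    X=cv2.triangulatePoints(P(mt),P(ms),np.array([[425.3],[158.4]]),np.array([[s[0]],[s[1]]]));X=(X[:3]/X[3]).ravel()
    print(X,proj(mt,X),proj(ms,X))
for z in(.235,.245,.255):print(back(mt,(425.3,158.4),z),back(ms,(412.3,241.3),z))
c,s=np.cos(M0[2]),np.sin(M0[2]);q=back(mt,(425.3,158.4),.25)[:2]-M0[:2];print(c*q[0]+s*q[1],-s*q[0]+c*q[1])
rel((-.118,.0),.3,np.pi)
E
python3 -c "
import cv2
c=cv2.imread('pics/s9raw.png')[225:260,390:435];cv2.imwrite('pics/btn.png',cv2.resize(c,None,fx=12,fy=12,interpolation=cv2.INTER_CUBIC))"
```

```text
[ 0.61615467 -0.31100305  0.24985982] [[425.22280896 158.50066766]] [[412.42666344 241.26931338]]
[ 0.61534683 -0.31008496  0.25208191] [[425.12123834 158.63354368]] [[412.09345822 240.52873543]]
[ 0.61988204 -0.31578182  0.235     ] [ 0.6296846  -0.30311972  0.235     ]
[ 0.61751835 -0.31268384  0.245     ] [ 0.62036416 -0.30834936  0.245     ]
[ 0.61515467 -0.30958587  0.255     ] [ 0.61104371 -0.313579    0.255     ]
-0.007231038527155983 -0.0011839970004258837
t 16.98 shift [-151.9    0.5  -59. ] spin -0.001 tcp mach [-0.2699 -0.0003  0.241 ] F [-0.3  0.1 -0.5] q [-0.65  0.03  1.81  0.    1.31 -1.93]
```

View pics/btn.png

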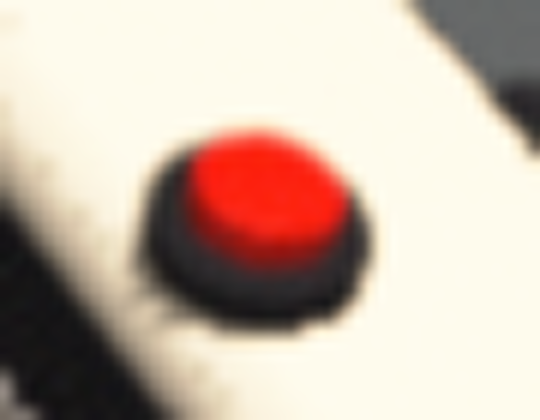

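```bash
python3 -m creep '{"xyz":[[0,0,-30],[0,0,-30],[0,0,-15],[-40,0,0],[-40,0,0]],"spin":[0,0,0,0,0]}'
python3 -m creep '{"xyz":[[-40,0,0],[-40,0,0],[-40,0,0],[-30,0,0],[0,0,0]],"spin":[0,0,0,0,0]}'
python3 -c "
from h import *
rel((-.0072,-.0005),.285,np.pi);print(ctrl.get_obs()['grip_width'])"
```

```text
time_s: 17.6
ee_pos: [0.4428, -0.2578, 0.3153]
eef_rot: [3.141, -0.001, 2.845]
force: [-0.2, 0.4, -0.2]
grip_width: 0.0003
time_s: 18.23
ee_pos: [0.5864, -0.3014, 0.3131]
eef_rot: [3.141, -0.004, 2.846]
force: [-0.4, -0.4, -1.1]
grip_width: 0.0001
t 18.23 shift [-31.7   0.   27.9] spin -0.001 tcp mach [-0.0387 -0.0005  0.3131] F [-0.4 -0.4 -1.1] q [-0.53  0.52  1.02  0.    1.6  -1.81]
5.27223524862804e-05
```

```bash
python3 -m creep '{"xyz":[[-12,0,0],[-10,0,0],[-9,0,0],[0,0,13],[0,0,0]],"spin":[0,0,0,0,0]}'
python3 - <<'E'
from h import *
rel((-.0072,-.0005),.273,np.pi)
im=ctrl.camera("scene")[:,:,::-1].copy()
overlay("scene",im,None,None,(340,170,480,275),5.5,"pics/s10.png")
E
```

```text
time_s: 18.85
ee_pos: [0.6143, -0.3101, 0.3014]
eef_rot: [3.141, -0.003, 2.846]
force: [-1.1, 0.1, -0.4]
grip_width: 0.0006
t 18.85 shift [-2.4  0.3 28.4] spin -0.002 tcp mach [-0.0095 -0.0008  0.3014] F [-1.1  0.1 -0.4] q [-0.52  0.6   0.93 -0.    1.62 -1.8 ]
```

View pics/s10.png

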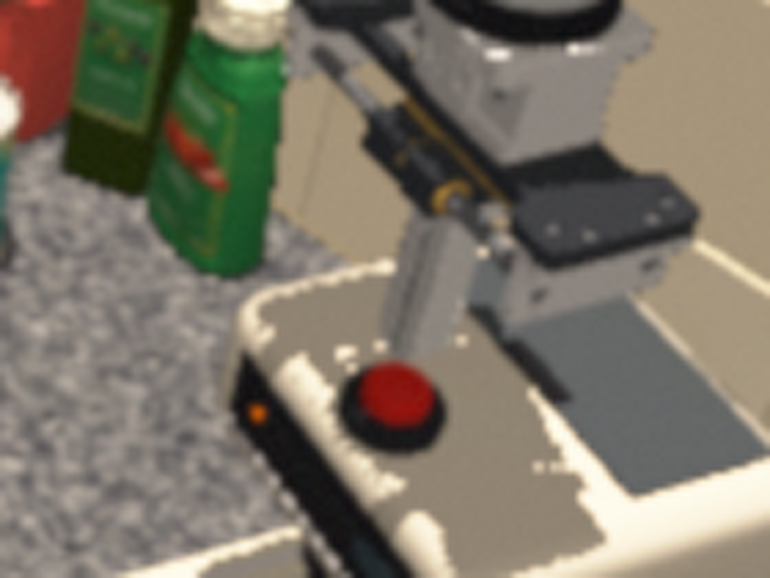

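```bash
python3 -m creep '{"xyz":[[-2,0,10],[0,0,8],[0,0,5],[0,0,0]],"spin":[0,0,0,0]}'
python3 -m creep '{"xyz":[[0,0,3],[0,0,2],[0,0,2],[0,0,0]],"spin":[0,0,0,0]}'
```

```text
time_s: 19.4
ee_pos: [0.617, -0.3109, 0.2801]
eef_rot: [3.142, -0.0, 2.846]
force: [-0.1, -0.1, 0.3]
grip_width: 0.0003
time_s: 19.9
ee_pos: [0.6172, -0.311, 0.2737]
eef_rot: [-3.141, 0.001, 2.846]
force: [0.4, 0.4, 4.0]
grip_width: 0.0002
```

```bash
python3 -m creep '{"xyz":[[0,0,1],[0,0,1],[0,0,0]],"spin":[0,0,0]}'|sed -n '2p;4p'
python3 -m creep '{"xyz":[[0,0,1],[0,0,1],[0,0,0]],"spin":[0,0,0]}'|sed -n '2p;4p'
```

```text
ee_pos: [0.6172, -0.311, 0.2732]
force: [-2.2, 1.4, 12.3]
ee_pos: [0.6172, -0.311, 0.2729]
force: [-4.3, 2.6, 20.9]
```

Run:
```python
from h import *
print(ctrl.tip_reach);o=ctrl.get_obs();print(o["ee_pos"],o["force"],o["moment"])
im=ctrl.camera("scene")[:,:,::-1].copy()
overlay("scene",im,None,None,(385,205,445,255),12,"pics/s11.png")
im=ctrl.camera("wrist")[:,:,::-1].copy();cv2.imwrite("pics/w11.png",im)
```

```text
0.022
[ 0.61724557 -0.31102037  0.27289784] [-4.34291264  2.59637965 20.93618196] [0.5545366  1.08538559 0.00164373]
```

View pics/s11.png

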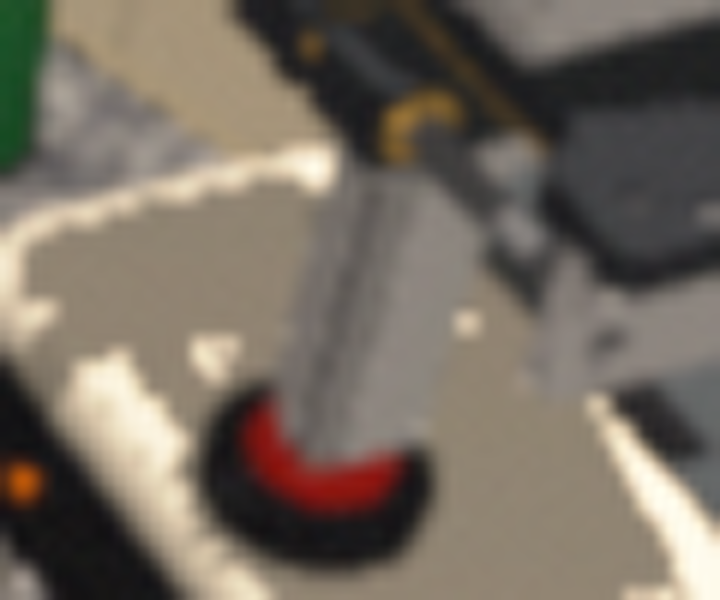

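View pics/w11.png

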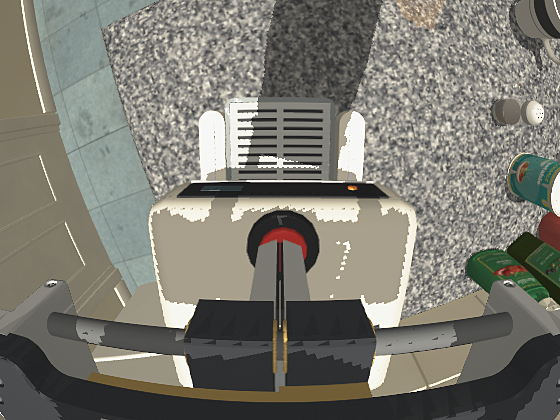

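The scene zoom shows the fingertips on the red cap and the wrist view shows the tray still between the feet. I'll release in small steps and read force against height to confirm the button really travelled.

```bash
python3 -m creep '{"xyz":[[0,0,-3],[0,0,-1],[0,0,0]],"spin":[0,0,0]}'|sed -n '2p;4p'
python3 -m creep '{"xyz":[[0,0,-1],[0,0,0],[0,0,0]],"spin":[0,0,0]}'|sed -n '2p;4p'
python3 -m creep '{"xyz":[[0,0,-1],[0,0,0],[0,0,0]],"spin":[0,0,0]}'|sed -n '2p;4p'
python3 -m creep '{"xyz":[[0,0,-1],[0,0,0],[0,0,0]],"spin":[0,0,0]}'|sed -n '2p;4p'
python3 -m creep '{"xyz":[[0,0,-1],[0,0,0],[0,0,0]],"spin":[0,0,0]}'|sed -n '2p;4p'
python3 -m creep '{"xyz":[[0,0,-2],[0,0,0],[0,0,0]],"spin":[0,0,0]}'|sed -n '2p;4p'
python3 -m creep '{"xyz":[[0,0,-2],[0,0,0],[0,0,0]],"spin":[0,0,0]}'|sed -n '2p;4p'
```

```text
ee_pos: [0.6172, -0.3109, 0.2734]
force: [1.3, -0.5, 3.5]
ee_pos: [0.6171, -0.311, 0.2744]
force: [1.5, -0.8, 2.5]
ee_pos: [0.6171, -0.3109, 0.2754]
force: [2.0, -0.9, 2.7]
ee_pos: [0.6171, -0.3109, 0.2764]
force: [1.1, -0.0, 2.8]
ee_pos: [0.6171, -0.3109, 0.2774]
force: [1.1, -1.4, 2.3]
ee_pos: [0.617, -0.3109, 0.2793]
force: [-0.3, 0.5, 1.2]
ee_pos: [0.6171, -0.3109, 0.2814]
force: [-0.1, -0.1, -0.2]
```

Force fell steadily from 3.5 N at 0.2734 to about 0 by 0.2814, so the button moved about 6 mm to its stop and came back up. Now I retreat and check.

```bash
python3 -m creep '{"xyz":[[0,0,-15],[0,0,-15],[0,0,-5],[40,0,0],[40,0,0]],"spin":[0,0,0,0,0]}'
python3 -m creep '{"xyz":[[40,0,0],[40,0,0],[40,0,0],[40,0,0],[40,0,0]],"spin":[0,0,0,0,0]}'
python3 -m creep '{"xyz":[[0,0,0],[0,0,0],[0,0,0]],"spin":[0,0,0]}'
python3 - <<'E'
from h import *
t=w(M0,[[-.050,.0,0]])[0]
a=ctrl.camera("top")[:,:,::-1].copy();b=ctrl.camera("scene")[:,:,::-1].copy()
overlay("top",a,M0,[t[0],t[1],M0[2]],(345,140,445,240),6,"pics/t12.png")
overlay("scene",b,M0,[t[0],t[1],M0[2]],(340,220,460,345),4.8,"pics/s12.png")
cv2.imwrite("pics/s12full.png",b)
E
```

```text
time_s: 24.0
ee_pos: [0.5396, -0.2872, 0.3161]
eef_rot: [3.141, -0.0, 2.846]
force: [0.4, -0.5, 1.5]
grip_width: 0.0006
time_s: 24.62
ee_pos: [0.348, -0.2288, 0.3167]
eef_rot: [-3.141, 0.001, 2.846]
force: [0.1, -1.0, 0.4]
grip_width: 0.0003
time_s: 25.0
ee_pos: [0.3498, -0.2295, 0.3163]
eef_rot: [3.141, -0.0, 2.846]
force: [1.1, -0.6, 0.1]
grip_width: 0.0001
```

View pics/t12.png

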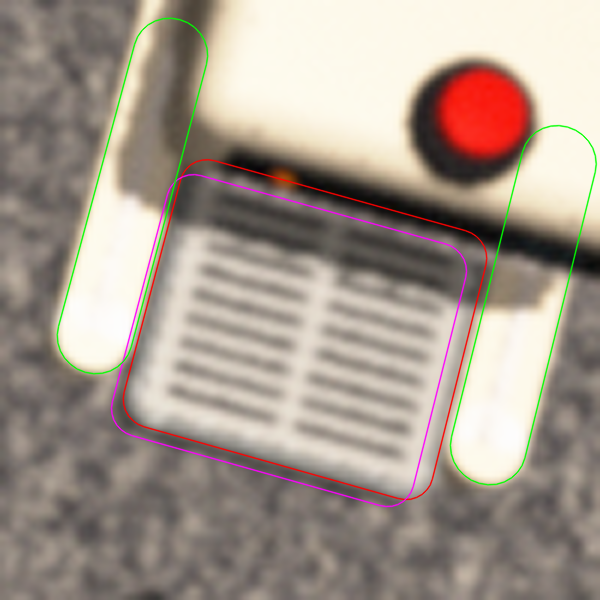

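View pics/s12.png

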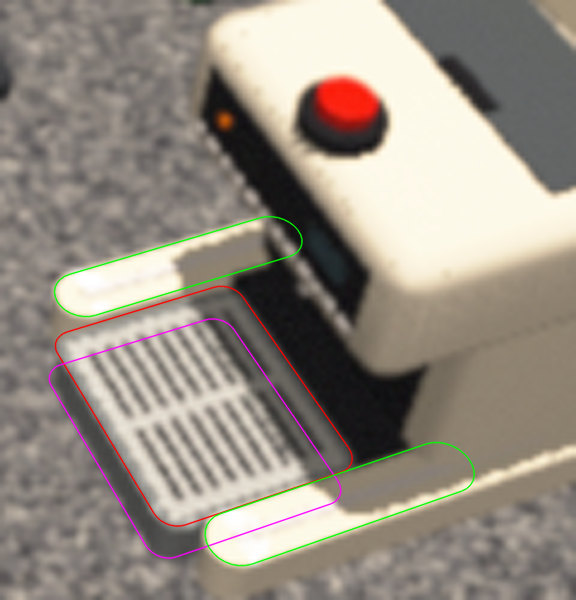

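View pics/s12full.png

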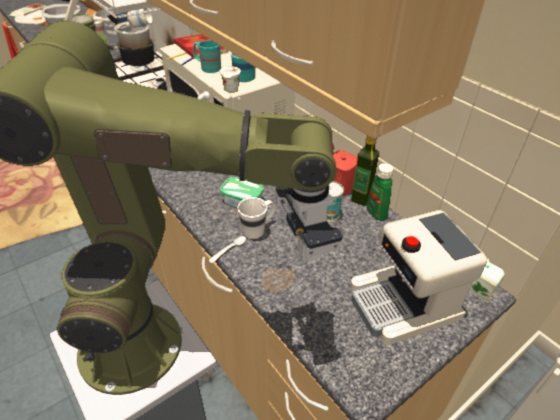

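The tray matches the home outline in both views. The button is up at (411,243), the mug, spoon and tub are where they started, and the arm hangs free.

```bash
python3 -c "
from station import ctrl
print(ctrl.hand_in())"
```

```text
the job is handed in; nothing more can be done
None
```

The tray is home in its bay, the power button was pressed after that and is back up, and I handed the job in at about 25 s of the 72 s allowed. No verdict was reported.

- **Tray:** I squared and centred it with a two-finger push on its left side, then pushed its near side until it stopped against the back of the bay. The contact force rose to about 18 N there. That push also showed about 10 N of vertical force on the tool. I did not look into its cause; the tray looked flat in the later pictures. In the last top and scene pictures its outline matched the home pose by eye, in position and angle.
- **Button:** I pressed it with the closed fingertips to a firm stop, peaking at about 21 N. On release the force fell steadily over about 6 mm to zero, so it travelled fully and came back up.
- **Disagreement:** The stop came about 6 mm higher than the button height I had worked out from the two camera views. I took this as a height error in that estimate, because the force readings and the picture both showed the cap going down.
- **Bystanders:** The mug, spoon and tub look unmoved in the last scene picture. The salt shaker was hidden behind the gripper there; the arm never worked close to it.
- **Arm:** It ended clear of everything, with only sensor noise on the force reading.

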